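# Set the length stop from a copper sample bar

## Task

Set the bench length gauge from the long copper sample bar: push the bar gently along the bench until its long edge lies flat against the fence and its left end is home against the fixed end stop, and slide the length stop along the fence until it touches the bar's other end. Do it all by pushing with the fingertips: do not pick the bar up, tip it or knock it along, leave the stop's black knob alone (it is already slack), and leave the short offcut and the other things on the bench where they are.

Things in the scene. Friction and masses are not known exactly. Their poses are not given: they have to be found in the camera images.
- gauge: Bolted-down aluminium fence with a dark steel end stop at its left end. Origin: at bench level, in the corner where the fence's front face (plane x=0, y -480 to 30 mm) meets the end stop's face (plane y=0). +x points through the fence, away from the robot; +y left along it. Fence 32 mm high, 40 deep; end stop from 44 mm before the fence, 24 thick (y 0 to 24), 42 high. Yaw within 0.1 rad.
- length_stop (a joint): Travel (m) of the sliding length stop along the fence, towards the end stop (gauge +y): 0 when its face is 420 mm from the end stop's face, so the opening between the faces is 0.420 minus this value. It slides with about 2.5 N of friction and stays where left; starts at 0 to 0.02, at the fence's right end; travel ends at 0.41.
- stop_face (a point): Point on the sliding stop's left face (which meets the bar), 20 mm before the fence, 5 mm above the bench. The face is of a steel plate 12 mm thick along the fence, 2 to 38 mm before the fence, 3 to 41 mm high; its right side is free to be pushed. Its saddle rides over the fence, to 45 mm right of the face, above 33 mm, at most 4 mm before the fence; the clamp arm's top is at 47 mm.
- stop_knob (a point): Top centre of the black star knob, 32 mm across, on the sliding stop's saddle: 64 mm above the bench, 24 mm behind the fence's face, 29 mm right of the stop's face. Already slack; the fingers are not to touch it.
- bar: The sample: the longer of two flat copper bars, 140 (its y) x 40 (x) x 10 mm, about 0.5 kg, loose on the bench before the fence; sliding it takes 2 to 5 N. Origin: centre of underside. Starts turned up to 0.25 rad from the fence, centre 90 to 120 mm before the fence's face and about 105 or 250 mm right of the end stop's face.
- offcut: The short flat copper bar, 60 x 40 x 10 mm (y, x, z), about 0.2 kg; origin at the centre of its underside. It lies in the other of the two places, beside the sample bar. Not to be moved.
- coupling: Copper pipe coupling standing on end, 29 mm across, 34 mm high, to the left of the end stop; origin at the centre of its underside. Not to be moved.
- hammer: Hammer lying on the bench near the robot, to the right; origin under its middle. Not to be moved.
- phone: Folded phone, 48 x 95 x 22 mm, on the right; origin at the centre of its underside. Not to be moved.
- glasses: Clear safety glasses, 135 mm wide, 42 mm high, near the robot, to the left; origin under the middle of the lenses. Not to be moved.
- leaf: Single flat copper leaf blank, about 100 x 55 x 3 mm, lying left of the gauge's left end; origin under its middle. Not to be moved.
Not all that is in view belongs to the job. Of the things shaped like the bar, the copper one is meant.

How it is judged:
By the outcome, as a careful person would: the job done as asked, in the order asked, and still so for the second after the job is handed in, with the robot touching nothing.
It also fails if it takes over 72 s, if anything falls off the work surface, if the arm or the gripper's body presses on something with over 40 N, if the wrist force passes 120 N, or if a joint passes its speed limit or range.

## Robot

A 6-joint arm with a two-finger parallel gripper is mounted at the origin on the work surface. World frame = base frame: x ahead of the robot, y to its left, z up, the work surface at z = 0. Lengths are in m, angles in degrees, forces in N, time in s.
With the tool pointing down it reaches from about 0.325 to 0.9 m from the base axis. Payload 3.5 kg.
Tool frame: the origin (TCP) lies on the front face of the gripper's body, between the roots of the fingers; the fingertips stand 73 mm ahead of it and the grasp point (between the pads) lies 54 mm ahead of it; z points along the fingers, y is the line along which they close (so a half turn about z gives the same grasp; the last joint's range is limited). The gripper opens to 85 mm and grips with 20 to 120 N. Pads are 22 mm wide; open, the fingers measure 114 mm over their backs; the gripper's body (76 mm by 85 mm) begins 54 mm behind the grasp point. The pads swing forward as they close: fully open they stand 13 mm farther back than shut.
Start: joints at [-69.637, 15.837, -1.513, 72.651, 0, 84.076], TCP at [0.277, -0.56, 0.304] pointing down, gripper open.
Joint ranges: [-178.77, 178.77], [-48.84, 107.48], [-61.69, 71.31], [-111.58, 123.2], [-90, 87.43], [-180, 180]. Speed limits (degrees/s): [147.25, 147.25, 180, 180, 180, 180].

## Interface

Orientations are given as a 3x3 rotation matrix whose columns are the frame's x, y, z axes.
In Python, from bench import r, viewer gives the robot as it stands.
- The arm moves only by the tool carry_out, never from a script. Its argument "moves" is a list of rows, each a list of 2 entries, a list of its own where there are three numbers: the shift along the world's x, y, z in cm, then the turn about the world's z in degrees. A call has 1 to 20 rows; each row shifts and turns the commanded pose from where the row before left it; what a row does not reach is not made up. A row lasts 1/10 s, in which the tool goes at most 50 mm and 8.59 degrees, less where a joint would pass 70% of its speed; a pose out of reach is approached as far as the arm can. A call is refused whole if a number of a shift passes 5 or a number of a turn 8.59, either way. A call with a gripper value outside its range is refused whole. "gripper" is the opening, from 0 (shut) to 1 (fully open), set as the call begins (left out, the last holds). The fingers move at their own pace and stop on an object; the grip force is fixed at half the most. Time passes only in rows, so rows that do not move let the fingers close. It gives the time, the measured TCP pose, the force, the opening and the grip force at its end, in the units of the state.
- r.get_obs(): the state, without advancing time (a new reading comes with each control period).
- viewer.capture(name): name is "scene" or "top" or "wrist"; returns the picture (480x640x3 uint8, red, green, blue); there is no depth.
- viewer.camera_info(name): a dict with "intrinsics" (3x3 intrinsics, pixels), "k1" (the pictures are not rectified: a ray, as slopes to the right and down, at radius r is drawn at 1 + k1 r^2 times it, then the intrinsics apply), "R" (3x3) and "t" (3): a world point X has camera coordinates R X + t. Camera axes: x right, y down, z forward; pixel columns grow to the right and rows downward; lengths in m; the calibration is good to about 2 mm. A picture is of the moment at which its call begins: read the wrist's pose just before it. camera_info takes no time and is no camera call; for the wrist camera it gives the pose at the moment of the call.
- r.hand_in(): hands the job in; it is judged then, once.
The state is a dict: "time_s": time; "joints": joint angles; "joint_vel": joint speeds; "effort": joint torques, N m; "tcp_pos": TCP position; "orientation": TCP orientation; "contact_force": force on the tool from outside, world axes, zero at the start; "moment": the same for the moment, N m; "grip_width": finger opening in m; "finger_force": force on a finger pad.
Only numpy, scipy, OpenCV 4.12 (cv2) and the standard library are available. Lean on these libraries where they do the work, as an engineer would, in place of code of your own. Each camera call takes 0.05 s, during which the arm holds its last target. There are 200 camera calls.

## Working session

There is one attempt and no reset: what is moved stays moved. The work goes in short steps, Python scripts to look and compute and a tool call to move; the robot and the scene stay as the last step left them, time stands still between calls to the robot, and variables do not carry over. Pictures are saved under pics/ and viewed, at most 12 in all, crops included, and the job is handed in when it is done.

Besides the shell and the picture viewer there is one more tool, called after "Emit:" by a JSON object that holds its "op" and its "data". carry_out: Moves the arm, as the interface text tells. Its arguments: {"type":"object","properties":{"moves":{"type":"array","items":{"type":"array"}},"gripper":{"type":"number"}},"required":["moves"]}

```bash
mkdir -p pics; cat > h.py <<'E'
import numpy as np, cv2
from bench import r, viewer
def cap(n,f=None):
    ci=viewer.camera_info(n); im=np.asarray(viewer.capture(n))
    if f: cv2.imwrite('pics/'+f,im[:,:,::-1])
    return im,ci
def ray(ci,px,z):
    K=np.array(ci['intrinsics'],float);k=ci['k1'];px=np.atleast_2d(np.array(px,float))
    d=np.c_[(px[:,0]-K[0,2])/K[0,0],(px[:,1]-K[1,2])/K[1,1]]
    u=d.copy()
    for _ in range(20): u=d/(1+k*(u**2).sum(1,keepdims=True))
    R=np.array(ci['R']);t=np.array(ci['t'])
    D=np.c_[u,np.ones(len(u))]@R; C=-R.T@t
    return C+D*((z-C[2])/D[:,2])[:,None]
def proj(ci,X):
    K=np.array(ci['intrinsics'],float);X=np.atleast_2d(X)@np.array(ci['R']).T+np.array(ci['t'])
    u=X[:,:2]/X[:,2:];u=u*(1+ci['k1']*(u**2).sum(1,keepdims=True))
    return u*[K[0,0],K[1,1]]+[K[0,2],K[1,2]]
E
python3 - <<'E'
from h import *
cap('top','top0.png');cap('scene','scene0.png')
o=r.get_obs();print(o['tcp_pos'],o['orientation'],o['time_s'],o['grip_width'])
E
```

```text
[ 0.27658545 -0.5598422   0.30286461] [[ 8.96584686e-01  4.42871752e-01 -7.16019843e-04]
 [ 4.42872287e-01 -8.96582707e-01  1.89384783e-03]
 [ 1.96760696e-04 -2.01510030e-03 -9.99997950e-01]] 0.1 0.08510274430014685
```

View pics/top0.png

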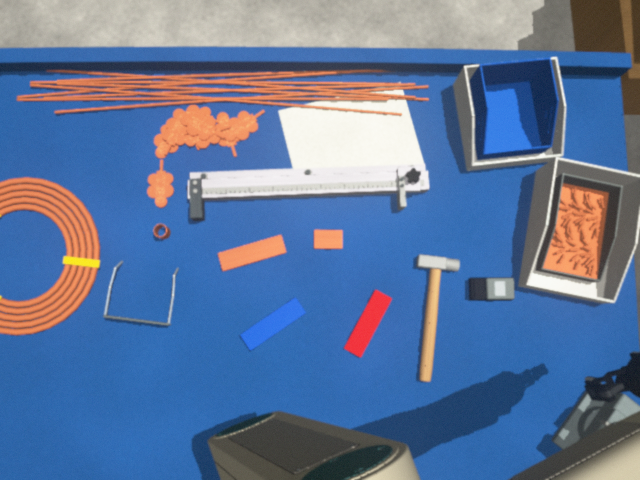

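View pics/scene0.png

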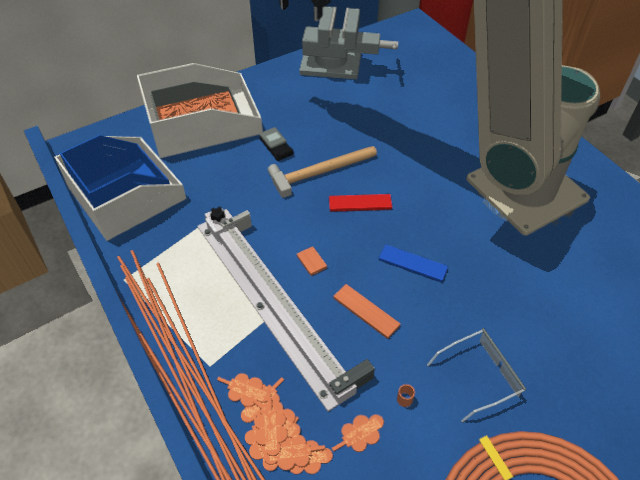

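The top view shows the bar at (252,252), the offcut at (328,239), the end stop at (196,197) and the sliding stop plate at (402,195). The fence front runs along row ~195, with the coupling at (161,231). Next I'll measure the corners.

```bash
cat >> h.py <<'E'
def copper(im):
    h=cv2.cvtColor(im,cv2.COLOR_RGB2HSV); return cv2.inRange(h,(4,90,120),(18,255,255))
def rects(im,ci,lo=150,hi=6000):
    out=[]
    for c in cv2.findContours(copper(im),cv2.RETR_EXTERNAL,cv2.CHAIN_APPROX_NONE)[0]:
        a=cv2.contourArea(c)
        if lo<a<hi:
            P=ray(ci,c[:,0,:],0.01)[:,:2]
            (x,y),wh,ang=cv2.minAreaRect((P*1000).astype(np.float32)); 
            out.append((a,c[:,0].mean(0).round(),round(x,1),round(y,1),np.round(wh,1),round(ang,2)))
    return out
E
python3 - <<'E'
from h import *
im,ci=cap('top')
for o in rects(im,ci):print(o)
cv2.imwrite('pics/a.png',np.vstack([cv2.resize(im[160:225,180:310,::-1],None,fx=6,fy=4.5,interpolation=2),cv2.resize(im[160:225,310:440,::-1],None,fx=6,fy=4.5,interpolation=2)]))
print(-np.array(ci['R']).T@ci['t'])
E
```

```text
(1023.0, array([430., 324.]), 354.9, -292.8, array([ 22.3, 233.5]), 83.28)
(3323.5, array([ 46., 301.]), 401.0, 508.4, array([103.6, 240.8]), 28.62)
(1107.5, array([251., 253.]), 503.5, 82.4, array([ 38.6, 138.3]), 16.79)
(461.0, array([328., 239.]), 533.1, -77.8, array([38.5, 57.4]), 0.27)
(4200.0, array([578., 232.]), 556.4, -615.8, array([120.6, 193.5]), 78.96)
(3794.5, array([ 51., 214.]), 584.6, 510.6, array([275.9, 118.4]), 59.84)
(622.0, array([160., 184.]), 652.7, 281.7, array([101.2,  51.7]), 2.15)
(3006.0, array([208., 130.]), 771.0, 179.6, array([115.6, 235.3]), 1.86)
(350.5, array([627.,  27.]), 1026.9, -769.1, array([141.4,  21.6]), 0.14)
[ 0.35818223 -0.0396276   1.2766128 ]
```

View pics/a.png

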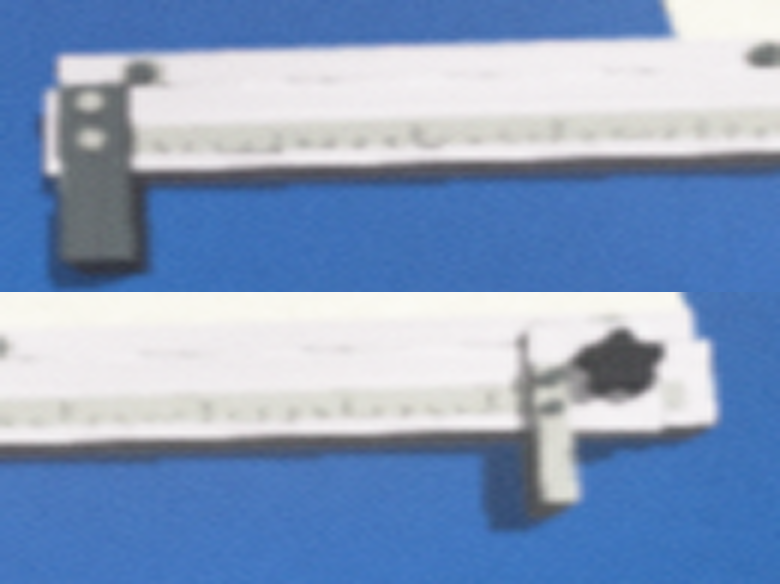

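The crops show the end stop's right edge near x≈202 px, the fence's ends at x≈187.5 and x≈429, and the sliding stop's plate spanning x≈399–406 px, rows 188–204. I'll fit the edges numerically.

```bash
python3 - <<'E'
from h import *
im,ci=cap('top'); R=im[:,:,0].astype(float)
def edge(p,i0):  # last crossing of 130 
    k=[i for i in range(len(p)-1) if (p[i]-125)*(p[i+1]-125)<0]
    return [i0+i+(p[i]-125)/(p[i]-p[i+1]) for i in k]
pts=[]
for x in range(210,395,4):
    e=edge(R[182:206,x],182)
    if e: pts.append((x,e[-1]))
P=ray(ci,pts,0.032)[:,:2]
vx,vy,x0,y0=cv2.fitLine((P*1000).astype(np.float32),cv2.DIST_HUBER,0,.01,.01).ravel()
if vy<0:vx,vy=-vx,-vy
print('fence dir',vx,vy,'yaw deg',np.degrees(np.arctan2(-vx,vy)),'pt',x0,y0)
yd=np.array([vx,vy]);xd=np.array([vy,-vx]);p0=np.array([x0,y0])
res=(P*1000-p0)@xd;print('res',res.std())
def G(px,z):
    q=ray(ci,px,z)[:,:2]*1000-p0;return np.c_[q@xd,q@yd].round(1)
for row in (180,186,190,):
    print(row,'L',edge(R[row,182:196],182),'R',edge(R[row,415:436],415))
for row in range(196,220,3): print(row,R[row,185:210].astype(int))
for row in range(192,206,3): print(row,R[row,390:412].astype(int))
E
```

```text
fence dir -0.04443477 0.9990123 yaw deg 2.5467634 pt 623.1447 12.628372
res 0.32602059567435054
180 L [np.float64(187.07843137254903), np.float64(190.07142857142858), np.float64(192.38888888888889)] R [np.float64(417.78)]
186 L [np.float64(186.71428571428572), np.float64(189.87755102040816)] R [np.float64(429.5189873417722)]
190 L [np.float64(186.71641791044777), np.float64(189.83673469387756), np.float64(191.86363636363637)] R [np.float64(420.8965517241379)]
196 [ 63  82 153 224 216 148 110 105 106 101 102 105  99 105 105 105 138 195
 225 229 229 229 228 228 229]
199 [ 63  62  73 100 108 116 110 102 106 106 105 101 103 104  98  99  80  72
  73  80  80  79  79  78  80]
202 [ 65  58  53  56  74 101 106 105 105 106 102  99 101 101 100  98  84  65
  64  59  58  62  59  57  59]
205 [ 60  63  62  60  64  89 101 106 106 101 104  99  99 101 100  97  85  68
  63  58  63  61  65  62  63]
208 [ 58  54  59  53  61  88  98 106 103 106 101 104 102 104 100  97  85  68
  64  58  63  62  63  61  62]
211 [ 60  61  58  50  63  85  96 105 101 106 106  99 102 102 100 101  95  78
  64  56  62  62  64  61  62]
214 [ 61  58  57  53  64  87  99 104 105 105 103 100 101 102 103 103  98  81
  60  59  54  63  62  63  63]
217 [63 56 54 51 55 74 85 89 85 85 82 81 79 79 80 84 79 66 58 52 63 59 60 66
 64]
192 [ 89  91  94  90  93  88  88  89  93 131 190 212 219 220 212 163 111  92
  95  88  90  87]
195 [ 67  66  66  64  62  63  71  76  87 125 189 218 220 214 192 139  90  66
  57  61  62  57]
198 [ 67  65  60  59  63  61  67  76  84 122 188 217 217 218 211 168 110  77
  72  69  68  71]
201 [ 70  63  61  59  60  61  65  73  83 118 183 212 218 219 214 188 136  85
  70  67  68  68]
204 [ 66  61  61  58  57  59  63  73  82  99 151 196 215 219 222 212 158  94
  69  66  67  64]
```

```bash
cat >> h.py <<'E'
yd=np.array([-0.04443,0.99901]);xd=np.array([0.99901,0.04443]);p0=np.array([623.14,12.63])
def G(ci,px,z):
    q=ray(ci,px,z)[:,:2]*1000-p0;return np.c_[q@xd,q@yd].round(1)
def W(gx,gy,O): return (O+gx*xd+gy*yd).round(1)
E
python3 - <<'E'
from h import *
ci=viewer.camera_info('top')
print('endstop R,L,front',G(ci,[(201.3,206),(189.6,206),(196,217.3)],.042))
print('fence ends',G(ci,[(186.7,188),(429.5,186)],.032))
print('plate L,R,front',G(ci,[(399.6,197),(405.8,197),(403,205)],.041))
e=G(ci,[(201.3,206)],.042)[0,1]; O=p0+e*yd;print('O',O)
for n,c in(('bar',(503.5,82.4)),('off',(533.1,-77.8)),('coup',ray(ci,[(161,230)],.034)[0,:2]*1000)):
    q=np.array(c)-O;print(n,q@xd,q@yd)
cv2.imwrite('pics/x.png',cap('top')[0])
im,_=cap('top');k=cv2.findContours(copper(im)[235:275,210:295],cv2.RETR_EXTERNAL,cv2.CHAIN_APPROX_NONE)[0]
c=max(k,key=cv2.contourArea)[:,0]+[210,235]
w=ray(ci,c,.01)[:,:2]*1000
b=cv2.boxPoints(cv2.minAreaRect(w.astype(np.float32)));print('bar corners W',b.round(1).tolist());q=b-O;print('gauge',np.c_[q@xd,q@yd].round(1).tolist())
E
```

```text
endstop R,L,front [[-18.9 173.9]
 [-17.9 198.2]
 [-42.2 185.3]]
fence ends [[  22.9  205.8]
 [   7.7 -306.4]]
plate L,R,front [[ -15.5 -239.9]
 [ -16.  -253. ]
 [ -32.8 -246. ]]
O [615.413623 186.357839]
bar -116.42167530000002 -98.88259846949997
off -93.9686653 -260.2391284695
coup -64.681905341309 86.17578780526918
bar corners W [[465.0, 143.0], [505.0, 10.600000381469727], [541.9000244140625, 21.799999237060547], [502.0, 154.1999969482422]]
gauge [[-152.2, -36.6], [-118.2, -170.7], [-80.7, -161.2], [-114.7, -27.1]]
```

Emit:
{"op": "carry_out", "data": {"moves": [[[0.83,3.2,-0.5],7.8],[[0.83,3.2,-0.5],7.8],[[0.83,3.2,-0.5],7.8],[[0.83,3.2,-0.5],7.8],[[0.83,3.2,-0.5],7.8],[[0.83,3.2,-0.5],7.8],[[0.83,3.2,-0.5],7.8],[[0.83,3.2,-0.5],7.8],[[0.83,3.2,-0.5],7.8],[[0.83,3.2,-0.5],7.8],[[0.83,3.2,-0.5],7.8],[[0.83,3.2,-0.5],7.8],[[0.83,3.2,-0.5],7.8],[[0.83,3.2,-0.5],7.8],[[0.83,3.2,-0.5],7.8],[[0.83,3.2,-0.5],7.8],[[0.83,3.2,-0.5],7.8],[[0.83,3.2,-0.5],7.8],[[0.83,3.2,-0.5],7.8],[[0.83,3.2,-0.5],7.8]], "gripper": 1}}

```text
time_s: 2.3
tcp_pos: [0.443, 0.081, 0.2039]
orientation: [[-0.999, -0.046, 0.001], [-0.046, 0.999, -0.0], [-0.001, -0.0, -1.0]]
contact_force: [0.1, -0.5, -0.0]
grip_width: 0.0853
finger_force: 0.0
```

Emit:
{"op": "carry_out", "data": {"moves": [[[0,0,-2],0.25],[[0,0,-3],0],[[0,0,-3],0],[[0,0,-3],0],[[0,0,-1.2],0],[[0,0,0],0],[[0,0,0],0],[[0,0,0],0]]}}

```text
time_s: 3.1
tcp_pos: [0.4443, 0.0797, 0.0834]
orientation: [[-0.999, -0.044, 0.003], [-0.044, 0.999, 0.0], [-0.003, 0.0, -1.0]]
contact_force: [-0.6, -0.4, 0.6]
grip_width: 0.0854
finger_force: 0.0
```

```bash
python3 - <<'E'
from h import *
cap('wrist','w1.png');cap('scene','s1.png')
o=r.get_obs();print(o['tcp_pos'],o['orientation'],o['joints'],o['contact_force'])
E
```

```text
[0.44408845 0.0796401  0.08331505] [[-9.99020141e-01 -4.41527571e-02  3.04841539e-03]
 [-4.41526376e-02  9.99024791e-01  1.06527458e-04]
 [-3.05014603e-03 -2.81725044e-05 -9.99995348e-01]] [ 1.94771683e+00  1.20515082e+01 -3.71686713e+01  4.06050524e+01
  1.63740950e-04 -5.82874692e-01] [-0.2076209  -0.10084576 -0.12598949]
```

View pics/w1.png

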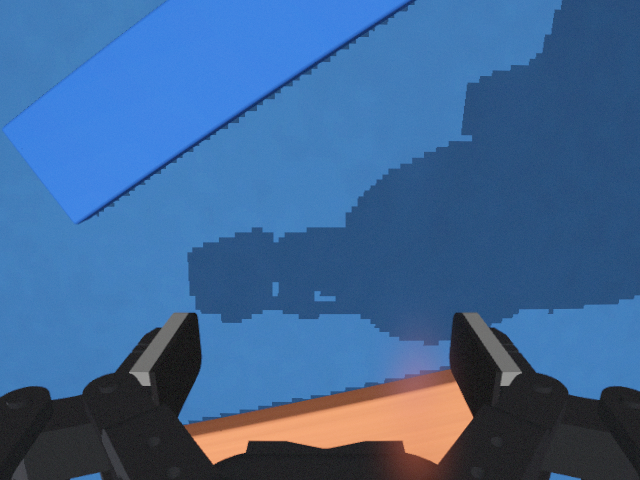

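The wrist view shows both open fingertips over bare bench, with the copper bar behind them at the bottom and the blue decoy clear at the top. I'll lower carefully, checking for contact.

Emit:
{"op": "carry_out", "data": {"moves": [[[0,0,-0.5],0],[[0,0,-0.5],0],[[0,0,-0.2],0],[[0,0,-0.2],0],[[0,0,0],0],[[0,0,0],0]]}}

```text
time_s: 3.8
tcp_pos: [0.4427, 0.0796, 0.0678]
orientation: [[-0.999, -0.044, -0.0], [-0.044, 0.999, -0.0], [0.0, -0.0, -1.0]]
contact_force: [-0.8, -0.1, -0.1]
grip_width: 0.0857
finger_force: 0.0
```

```bash
python3 - <<'E'
from h import *
im,ci=cap('scene')
o=r.get_obs();print(o['tcp_pos'],o['contact_force'])
cv2.imwrite('pics/s2.png',cv2.resize(im[200:360,280:480,::-1],None,fx=3.75,fy=3.75,interpolation=2))
E
```

```text
[0.4428121  0.07966325 0.06789256] [ 0.18003236 -0.86903222  0.64247658]
```

View pics/s2.png

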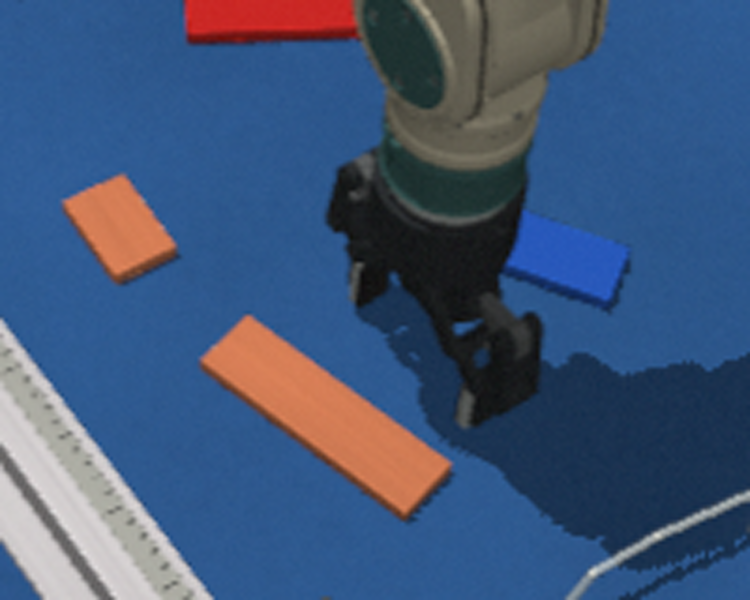

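The crop shows both fingertips just above the bench on the robot's side of the bar, with the bar's nearest long edge about 15 mm ahead of them. I'll lower 4 mm more and start pushing.

Emit:
{"op": "carry_out", "data": {"moves": [[[0,0,-0.2],0],[[0,0,-0.2],0],[[0,0,0],0],[[0.4,0.018,0],0],[[0.4,0.018,0],0],[[0.4,0.018,0],0],[[0.4,0.018,0],0],[[0.4,0.018,0],0],[[0.4,0.018,0],0],[[0.4,0.018,0],0],[[0.4,0.018,0],0],[[0.4,0.018,0],0],[[0.4,0.018,0],0],[[0.4,0.018,0],0],[[0.4,0.018,0],0],[[0.4,0.018,0],0],[[0.4,0.018,0],0],[[0,0,0],0]]}}

```text
time_s: 5.65
tcp_pos: [0.4993, 0.082, 0.0639]
orientation: [[-0.999, -0.044, 0.001], [-0.044, 0.999, -0.0], [-0.001, -0.0, -1.0]]
contact_force: [-0.7, -0.1, -1.2]
grip_width: 0.0857
finger_force: 1.0
```

```bash
cat >> h.py <<'E'
O=np.array([615.41,186.36])
def g(p): q=np.array(p)[:2]*1000-O; return np.array([q@xd,q@yd]).round(1)
def bar(n='top',lo=600,hi=1500):
    im,ci=cap(n)
    for a,c,x,y,wh,an in rects(im,ci,lo,hi):
        gg=g([x/1000,y/1000])
        if -160<gg[0]<10 and -330<gg[1]<5: print(a,'bar g',gg,wh,an-2.55)
E
python3 - <<'E'
from h import *
o=r.get_obs();print(g(o['tcp_pos']),o['tcp_pos'],o['contact_force'])
bar('top',300);im,ci=cap('scene','s3.png');bar('scene',200)
E
```

```text
[-120.6  -99.1] [0.49933245 0.08201027 0.0639421 ] [-0.66026539 -0.1465525  -1.19593587]
463.0 bar g [ -94.  -260.2] [38.5 57.4] -2.28
1128.5 bar g [ -88.1 -103.3] [ 41.1 139.5] -0.20999999999999996
412.0 bar g [ -89.3 -259.6] [60.1 40.5] 86.94
```

Emit:
{"op": "carry_out", "data": {"moves": [[[0.4,0.018,0],0],[[0.4,0.018,0],0],[[0.4,0.018,0],0],[[0.4,0.018,0],0],[[0.4,0.018,0],0],[[0.4,0.018,0],0],[[0.4,0.018,0],0],[[0.4,0.018,0],0],[[0.4,0.018,0],0],[[0.4,0.018,0],0],[[0.4,0.018,0],0],[[0.4,0.018,0],0],[[0.4,0.018,0],0],[[0.4,0.018,0],0],[[0.4,0.018,0],0],[[0.2,0.01,0],0],[[0,0,0],0]]}}

```text
time_s: 7.5
tcp_pos: [0.5617, 0.085, 0.0641]
orientation: [[-0.999, -0.044, 0.002], [-0.044, 0.999, 0.0], [-0.002, 0.0, -1.0]]
contact_force: [-0.7, -0.3, -0.8]
grip_width: 0.0854
finger_force: 0.4
```

Emit:
{"op": "carry_out", "data": {"moves": [[[0.1,0.005,0],0],[[0.1,0.005,0],0],[[0.1,0.005,0],0],[[0,0,0],0]]}}

```text
time_s: 7.9
tcp_pos: [0.563, 0.0851, 0.064]
orientation: [[-0.999, -0.044, -0.001], [-0.044, 0.999, -0.0], [0.001, -0.0, -1.0]]
contact_force: [-4.1, -0.8, 1.9]
grip_width: 0.0853
finger_force: 2.3
```

```bash
python3 - <<'E'
from h import *
o=r.get_obs();print(g(o['tcp_pos']),o['tcp_pos'],o['contact_force'])
bar('top',300);bar('scene',200)
E
```

```text
[-56.8 -98.8] [0.56303441 0.08512276 0.06400879] [-4.07301393 -0.82683041  1.89582779]
462.0 bar g [ -94.  -260.2] [38.5 57.4] -2.28
1189.5 bar g [ -24.5 -103.2] [ 40.9 139.3] -0.009999999999999787
412.0 bar g [ -89.3 -259.6] [60.  40.6] 87.21000000000001
```

Emit:
{"op": "carry_out", "data": {"moves": [[[0.1,0.005,0],0],[[0.1,0.005,0],0],[[0.1,0.005,0],0],[[0,0,0],0]]}}

```text
time_s: 8.4
tcp_pos: [0.5668, 0.0853, 0.064]
orientation: [[-0.999, -0.044, 0.0], [-0.044, 0.999, 0.0], [-0.0, 0.0, -1.0]]
contact_force: [-4.9, -0.4, 2.5]
grip_width: 0.0853
finger_force: 2.2
```

Emit:
{"op": "carry_out", "data": {"moves": [[[0.1,0.005,0],0],[[0.1,0.005,0],0],[[0,0,0],0]]}}

```text
time_s: 8.7
tcp_pos: [0.5688, 0.0854, 0.0639]
orientation: [[-0.999, -0.044, 0.0], [-0.044, 0.999, 0.0], [-0.0, 0.0, -1.0]]
contact_force: [-3.8, -0.5, 4.0]
grip_width: 0.0855
finger_force: 2.3
```

```bash
python3 - <<'E'
from h import *
o=r.get_obs();print(g(o['tcp_pos']),o['tcp_pos'],o['contact_force'])
bar('top',300)
E
```

```text
[-51.  -98.8] [0.5688334  0.08536643 0.06394605] [-3.79519905 -0.46377352  3.95652352]
465.0 bar g [ -94.  -260.2] [38.5 57.4] -2.28
```

Emit:
{"op": "carry_out", "data": {"moves": [[[0.1,0.005,0],0],[[0.1,0.005,0],0],[[0,0,0],0]]}}

```text
time_s: 9.05
tcp_pos: [0.5709, 0.0855, 0.0639]
orientation: [[-0.999, -0.044, 0.0], [-0.044, 0.999, 0.0], [-0.0, 0.0, -1.0]]
contact_force: [-5.1, -0.5, 3.0]
grip_width: 0.0851
finger_force: 2.3
```

Emit:
{"op": "carry_out", "data": {"moves": [[[0.1,0.005,0],0],[[0,0,0],0]]}}

```text
time_s: 9.25
tcp_pos: [0.5718, 0.0855, 0.0639]
orientation: [[-0.999, -0.044, 0.0], [-0.044, 0.999, -0.0], [-0.0, -0.0, -1.0]]
contact_force: [-4.9, -0.7, 2.3]
grip_width: 0.0856
finger_force: 2.3
```

```bash
python3 - <<'E'
from h import *
o=r.get_obs();print(g(o['tcp_pos']),o['tcp_pos'],o['contact_force'])
im,ci=cap('top');cim,_=cap('scene')
a=cv2.resize(im[175:225,190:290,::-1],None,fx=6,fy=6,interpolation=2);b=cv2.resize(cim[270:410,220:420,::-1],None,fx=3,fy=2,interpolation=2)
cv2.imwrite('pics/c3.png',np.vstack([a,b]))
E
```

```text
[-48.  -98.8] [0.57184301 0.08550626 0.06389545] [-4.91539869 -0.72350794  2.34608037]
```

View pics/c3.png

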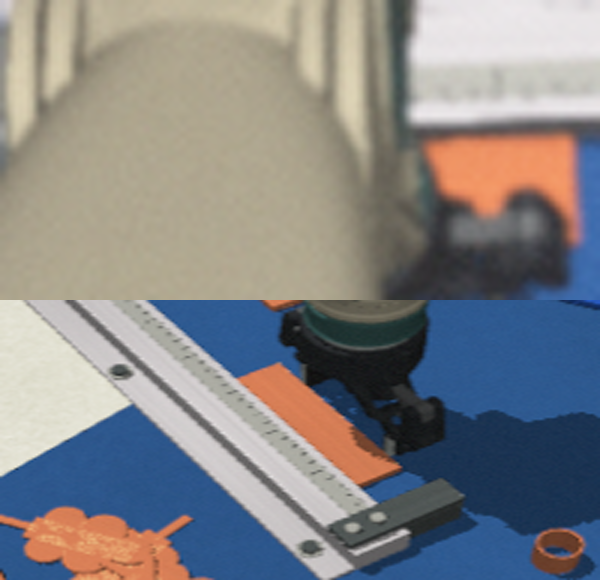

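The bar lies parallel to the fence, very close to it, with its left end short of the end stop (a gap of about 25 mm). The force is still only sliding friction, so I'll keep going.

Emit:
{"op": "carry_out", "data": {"moves": [[[0.1,0.005,0],0],[[0,0,0],0]]}}

```text
time_s: 9.55
tcp_pos: [0.5729, 0.0855, 0.0639]
orientation: [[-0.999, -0.044, 0.0], [-0.044, 0.999, -0.0], [-0.0, -0.0, -1.0]]
contact_force: [-3.4, -1.1, 3.3]
grip_width: 0.0856
finger_force: 2.2
```

Emit:
{"op": "carry_out", "data": {"moves": [[[0.1,0.005,0],0],[[0,0,0],0]]}}

```text
time_s: 9.75
tcp_pos: [0.5731, 0.0856, 0.0638]
orientation: [[-0.999, -0.044, -0.002], [-0.044, 0.999, -0.0], [0.002, -0.0, -1.0]]
contact_force: [-6.1, -0.9, 5.0]
grip_width: 0.0856
finger_force: 3.1
```

Emit:
{"op": "carry_out", "data": {"moves": [[[0.1,0.005,0],0],[[0,0,0],0]]}}

```text
time_s: 9.95
tcp_pos: [0.5732, 0.0856, 0.0637]
orientation: [[-0.999, -0.044, -0.003], [-0.044, 0.999, -0.0], [0.003, -0.0, -1.0]]
contact_force: [-7.6, -0.6, 5.2]
grip_width: 0.085
finger_force: 3.9
```

The TCP stopped advancing at gauge x = −46.8 as force rose, so the bar is flat on the fence. Next I'll back off, close the fingers, and move to the bar's right end.

Emit:
{"op": "carry_out", "data": {"moves": [[[-0.5,0,0],0],[[-1.0,0,0],0],[[-0.8,0,0],0],[[0,0,2],0],[[0,0,2],0],[[0,0,2],0],[[0,0,0],0]]}}

```text
time_s: 10.65
tcp_pos: [0.5542, 0.0858, 0.1269]
orientation: [[-0.999, -0.044, 0.007], [-0.044, 0.999, 0.0], [-0.007, 0.0, -1.0]]
contact_force: [1.2, 0.1, -0.2]
grip_width: 0.0851
finger_force: 0.0
```

Emit:
{"op": "carry_out", "data": {"moves": [[[1,-2.1,0],0],[[1,-2.1,0],0],[[1,-2.1,0],0],[[1,-2.1,0],0],[[1.5,-1.9,0],0],[[0,0,0],0],[[0,0,0],0],[[0,0,0],0],[[0,0,0],0]], "gripper": 0}}

```text
time_s: 11.55
tcp_pos: [0.6058, -0.0165, 0.1234]
orientation: [[-0.999, -0.045, -0.001], [-0.045, 0.999, 0.0], [0.001, 0.0, -1.0]]
contact_force: [0.8, 0.8, 0.8]
grip_width: 0.0001
finger_force: 0.0
```

```bash
python3 - <<'E'
from h import *
o=r.get_obs();print(g(o['tcp_pos']),o['tcp_pos'],o['contact_force'],o['grip_width'])
bar('top',300);bar('scene',200)
cap('wrist','w4.png')
E
```

```text
[ -18.6 -202.2] [ 0.60584383 -0.01646798  0.12341534] [0.7688998  0.75797217 0.80237608] 8.748077520585432e-05
427.5 bar g [ -94.1 -262.3] [38.5 53.1] -2.28
947.0 bar g [ -17.7 -103. ] [ 31.5 138.9] 0.10000000000000009
```

View pics/w4.png

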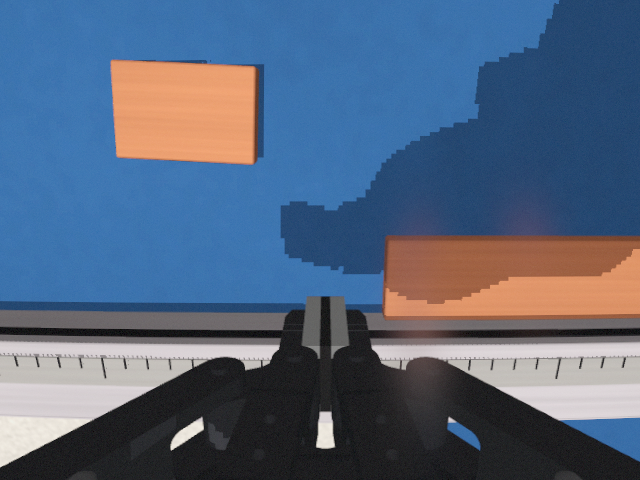

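The wrist view shows the bar flush along the fence (rows 237–317, right end at x≈384), the offcut undisturbed, and closed fingertips at (325,297), close to the fence. I'll check their true clearance.

```bash
python3 - <<'E'
from h import *
ci=viewer.camera_info('wrist');o=r.get_obs()
f=lambda px,z:[g(p) for p in ray(ci,px,z)]
print('bar corners',f([(384,237),(384,317),(638,237),(638,318)],.01))
print('fence bottom',f([(100,304),(250,308)],0),'fence top',f([(100,340),(250,338)],.032))
t=np.array(o['tcp_pos']);Rm=np.array(o['orientation'])
for d in(-.011,.011): print(d,proj(ci,t+Rm@[d,0,.073]))
E
```

```text
bar corners [array([ -36.8, -177.3]), array([   2.6, -175.7]), array([-36.9, -59.6]), array([  4.4, -50.3])]
fence bottom [array([   1.2, -316.5]), array([   2.8, -240.8])] fence top [array([   3.1, -300.7]), array([   1.4, -235.4])]
-0.011 [[328.04820473 343.54418151]]
0.011 [[328.16141813 289.5111099 ]]
```

Emit:
{"op": "carry_out", "data": {"moves": [[[0,0,-1.5],0],[[0,0,-1.5],0],[[0,0,-1],0],[[0,0,-0.4],0],[[0,0,-0.2],0],[[0,0,0],0],[[-0.013,0.3,0],0],[[-0.013,0.3,0],0],[[-0.013,0.3,0],0],[[-0.013,0.3,0],0],[[-0.013,0.3,0],0],[[-0.013,0.3,0],0],[[-0.013,0.3,0],0],[[-0.013,0.3,0],0],[[-0.013,0.3,0],0],[[-0.013,0.3,0],0],[[-0.013,0.3,0],0],[[0,0,0],0]]}}

```text
time_s: 13.5
tcp_pos: [0.6053, 0.016, 0.0779]
orientation: [[-0.999, -0.045, 0.0], [-0.045, 0.999, 0.0], [-0.0, 0.0, -1.0]]
contact_force: [0.5, -2.0, 0.6]
grip_width: -0.0001
finger_force: 0.9
```

```bash
python3 - <<'E'
from h import *
o=r.get_obs();print(g(o['tcp_pos']),o['tcp_pos'],o['contact_force'],o['moment'])
bar('top',300)
E
```

```text
[ -17.6 -169.7] [0.60532428 0.01601312 0.0779267 ] [ 0.4678462  -1.97367179  0.5883639 ] [-3.88255143e-01  3.30996740e-04 -4.33227818e-02]
468.0 bar g [ -94.  -260.2] [38.5 57.4] -2.28
```

Emit:
{"op": "carry_out", "data": {"moves": [[[-0.013,0.3,0],0],[[-0.013,0.3,0],0],[[-0.01,0.2,0],0],[[-0.005,0.1,0],0],[[0,0,0],0]]}}

```text
time_s: 14.05
tcp_pos: [0.6049, 0.025, 0.0779]
orientation: [[-0.999, -0.045, -0.0], [-0.045, 0.999, 0.0], [-0.0, 0.0, -1.0]]
contact_force: [-0.2, -2.7, 0.1]
grip_width: 0.0003
finger_force: 1.1
```

Emit:
{"op": "carry_out", "data": {"moves": [[[-0.005,0.1,0],0],[[-0.005,0.1,0],0],[[0,0,0],0]]}}

```text
time_s: 14.35
tcp_pos: [0.6048, 0.0267, 0.0779]
orientation: [[-0.999, -0.044, 0.0], [-0.044, 0.999, 0.0], [-0.0, 0.0, -1.0]]
contact_force: [1.5, -2.8, 0.5]
grip_width: -0.0002
finger_force: 1.4
```

Emit:
{"op": "carry_out", "data": {"moves": [[[-0.005,0.1,0],0],[[-0.005,0.1,0],0],[[0,0,0],0]]}}

```text
time_s: 14.65
tcp_pos: [0.6047, 0.0288, 0.0779]
orientation: [[-0.999, -0.044, -0.0], [-0.044, 0.999, 0.0], [0.0, 0.0, -1.0]]
contact_force: [-0.5, -2.0, 0.8]
grip_width: 0.0001
finger_force: 1.3
```

Emit:
{"op": "carry_out", "data": {"moves": [[[-0.005,0.1,0],0],[[-0.005,0.1,0],0],[[0,0,0],0]]}}

```text
time_s: 14.95
tcp_pos: [0.6047, 0.0309, 0.0779]
orientation: [[-0.999, -0.044, 0.0], [-0.044, 0.999, 0.0], [-0.0, 0.0, -1.0]]
contact_force: [0.3, -2.9, 0.0]
grip_width: -0.0
finger_force: 1.2
```

Emit:
{"op": "carry_out", "data": {"moves": [[[-0.005,0.1,0],0],[[0,0,0],0]]}}

```text
time_s: 15.15
tcp_pos: [0.6046, 0.0318, 0.0779]
orientation: [[-0.999, -0.044, 0.0], [-0.044, 0.999, 0.0], [-0.0, 0.0, -1.0]]
contact_force: [-0.7, -2.3, 0.4]
grip_width: -0.0002
finger_force: 1.2
```

Emit:
{"op": "carry_out", "data": {"moves": [[[-0.005,0.1,0],0],[[0,0,0],0]]}}

```text
time_s: 15.35
tcp_pos: [0.6046, 0.0328, 0.0779]
orientation: [[-0.999, -0.044, 0.0], [-0.044, 0.999, 0.0], [-0.0, 0.0, -1.0]]
contact_force: [0.7, -1.5, 0.3]
grip_width: -0.0001
finger_force: 1.2
```

```bash
python3 - <<'E'
from h import *
o=r.get_obs();print(g(o['tcp_pos']),o['tcp_pos'],o['contact_force'])
im,ci=cap('scene');hs=copper(im)
bar('scene',150)
im,ci=cap('top');c=copper(im)[195:225,190:290];ys,xs=np.nonzero(c);print(xs.min()+190,xs.max()+190,len(xs), G(ci,[(xs.min()+190,205)],.01)-[8,174])
E
```

```text
[ -17.7 -152.9] [0.60456106 0.03279219 0.07791543] [ 0.6893544  -1.5186536   0.27042819]
805.5 bar g [-17.7 -78.4] [ 31.2 133.8] -0.3799999999999999
207 212 34 [[-18.7  -6.7]]
```

Emit:
{"op": "carry_out", "data": {"moves": [[[-0.005,0.1,0],0],[[-0.005,0.1,0],0],[[-0.005,0.1,0],0],[[-0.005,0.1,0],0],[[0,0,0],0]]}}

```text
time_s: 16.0
tcp_pos: [0.6043, 0.0369, 0.0779]
orientation: [[-0.999, -0.044, -0.0], [-0.044, 0.999, 0.0], [0.0, 0.0, -1.0]]
contact_force: [-0.3, -2.5, 0.4]
grip_width: 0.0002
finger_force: 1.2
```

Emit:
{"op": "carry_out", "data": {"moves": [[[-0.005,0.1,0],0],[[-0.005,0.1,0],0],[[0,0,0],0]]}}

```text
time_s: 16.3
tcp_pos: [0.6043, 0.0388, 0.0779]
orientation: [[-0.999, -0.044, 0.0], [-0.044, 0.999, 0.0], [-0.0, 0.0, -1.0]]
contact_force: [0.2, -2.0, 0.6]
grip_width: 0.0001
finger_force: 1.2
```

Emit:
{"op": "carry_out", "data": {"moves": [[[-0.005,0.1,0],0],[[0,0,0],0]]}}

```text
time_s: 16.5
tcp_pos: [0.6042, 0.0395, 0.0779]
orientation: [[-0.999, -0.044, 0.0], [-0.044, 0.999, -0.001], [-0.0, -0.001, -1.0]]
contact_force: [-0.0, -4.3, -0.1]
grip_width: 0.0002
finger_force: 1.8
```

Emit:
{"op": "carry_out", "data": {"moves": [[[-0.005,0.1,0],0],[[0,0,0],0]]}}

```text
time_s: 16.7
tcp_pos: [0.6042, 0.0398, 0.0779]
orientation: [[-0.999, -0.044, 0.0], [-0.044, 0.999, -0.003], [0.0, -0.003, -1.0]]
contact_force: [-0.7, -5.4, -1.0]
grip_width: 0.0001
finger_force: 3.0
```

Emit:
{"op": "carry_out", "data": {"moves": [[[-0.005,0.1,0],0],[[0,0,0],0]]}}

```text
time_s: 16.9
tcp_pos: [0.6042, 0.0399, 0.0779]
orientation: [[-0.999, -0.043, -0.0], [-0.043, 0.999, -0.005], [0.0, -0.005, -1.0]]
contact_force: [0.5, -8.5, -0.3]
grip_width: -0.0
finger_force: 4.1
```

Emit:
{"op": "carry_out", "data": {"moves": [[[0.01,-0.3,0],0],[[0.03,-0.7,0],0],[[0.04,-1,0],0],[[0,0,1],0],[[0,0,2],0],[[0,0,2],0],[[0,0,0],0],[[0,0,0],0]]}}

```text
time_s: 17.7
tcp_pos: [0.6054, 0.0217, 0.1287]
orientation: [[-0.999, -0.044, 0.002], [-0.044, 0.999, 0.0], [-0.002, 0.0, -1.0]]
contact_force: [-0.9, -0.1, 0.4]
grip_width: -0.0001
finger_force: 0.0
```

```bash
python3 - <<'E'
from h import *
o=r.get_obs();print(g(o['tcp_pos']),o['tcp_pos'])
bar('scene',150)
im,ci=cap('wrist');cv2.imwrite('pics/w5.png',im[:,:,::-1])
E
```

```text
[ -17.3 -164. ] [0.60540675 0.0217357  0.12869657]
865.5 bar g [-17.6 -75.3] [ 31.7 127.6] -0.009999999999999787
```

View pics/w5.png

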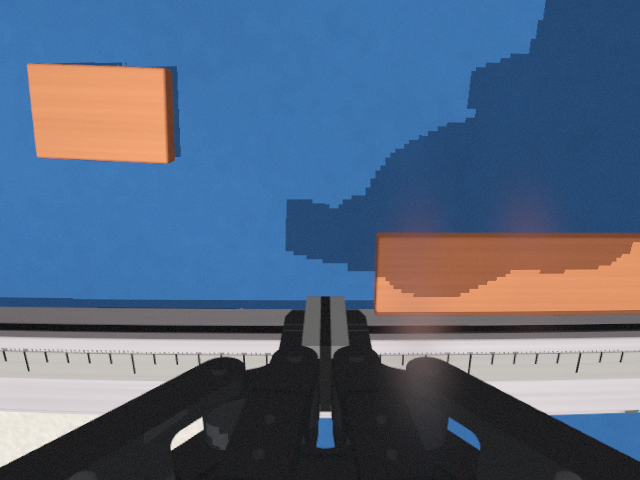

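The wrist view shows the bar parallel to the fence and touching it (rows 234–312, right end at x≈376), with the offcut unmoved. I'll check the gap numerically and plan the stop push.

```bash
python3 - <<'E'
from h import *
im,ci=cap('wrist')
m=copper(im)
k=max(cv2.findContours(m[200:330,350:],cv2.RETR_EXTERNAL,cv2.CHAIN_APPROX_NONE)[0],key=cv2.contourArea)[:,0]+[350,200]
for lo,hi in((400,440),(480,520),(580,620)):
    s=k[(k[:,0]>lo)&(k[:,0]<hi)]; mid=270
    for nm,q in(('near',s[s[:,1]<mid]),('far',s[s[:,1]>mid])):
        print(lo,nm,np.mean([g(p) for p in ray(ci,q,.01)],axis=0).round(2))
s=k[k[:,0]<k[:,0].min()+2];print('right end',np.mean([g(p) for p in ray(ci,s,.01)],axis=0).round(2))
print('plate from TCP-now', g(r.get_obs()['tcp_pos']))
E
```

```text
400 near [ -37.22 -121.96]
400 far [   3.76 -119.15]
480 near [-37.39 -84.92]
480 far [  3.53 -79.97]
580 near [-36.55 -34.75]
580 far [  3.62 -29.36]
right end [  -7.29 -141.43]
plate from TCP-now [ -18.7 -163.9]
```

The bar is flat against the fence all along. Now I'll go up and over to the right of the sliding stop.

Emit:
{"op": "carry_out", "data": {"moves": [[[0,0,2],0],[[0,0,1],0],[[0.1,-2.9,0],0],[[0.1,-2.9,0],0],[[0.11,-2.9,0],0],[[0.11,-2.9,0],0],[[0.11,-2.9,0],0],[[0.11,-2.9,0],0],[[0.11,-2.9,0],0],[[0.11,-2.9,0],0],[[0.11,-2.9,0],0],[[0.11,-2.98,0],0],[[0,0,0],0],[[0,0,0],0]]}}

```text
time_s: 19.25
tcp_pos: [0.6154, -0.2696, 0.1573]
orientation: [[-0.999, -0.043, -0.001], [-0.043, 0.999, 0.001], [0.001, 0.001, -1.0]]
contact_force: [0.3, -0.5, -0.8]
grip_width: -0.0004
finger_force: 0.0
```

```bash
python3 - <<'E'
from h import *
o=r.get_obs();print(g(o['tcp_pos']),o['tcp_pos'])
im,ci=cap('wrist');cv2.imwrite('pics/w6.png',im[:,:,::-1])
t=np.array(o['tcp_pos']);Rm=np.array(o['orientation'])
print(proj(ci,[t+Rm@[d,0,.073] for d in(-.011,.011)]))
# predicted plate corners right side (my frame, fence x=+3.5)
P=[np.r_[W(3.5+a,b,O)/1000,.041] for a in(-38,-2) for b in(-414,-426)];print(proj(ci,P).round())
E
```

```text
[ -20.3 -455.5] [ 0.61538881 -0.26961752  0.15729414]
[[328.03369374 343.4543259 ]
 [328.14622686 289.42476119]]
[[418. 245.]
 [392. 245.]
 [414. 317.]
 [389. 317.]]
```

View pics/w6.png

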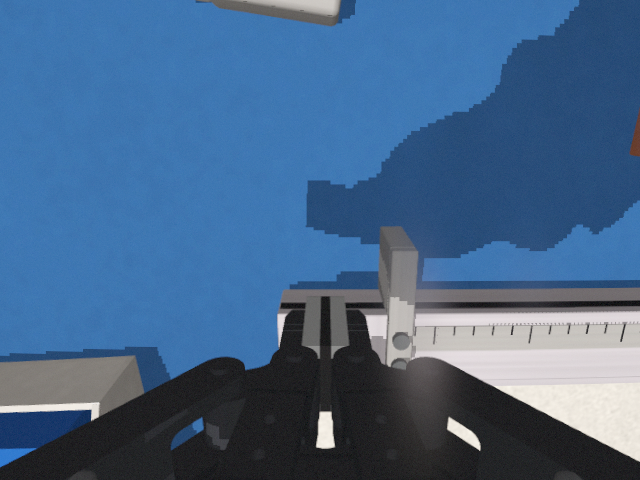

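The wrist view shows the plate's top at x≈390–417, rows 228–365, matching prediction, with the closed tips clear to its right. I'll lower and push.

Emit:
{"op": "carry_out", "data": {"moves": [[[0,0,-2],0],[[0,0,-2],0],[[0,0,-1.5],0],[[0,0,-0.5],0],[[0,0,0],0],[[-0.013,0.3,0],0],[[-0.013,0.3,0],0],[[-0.013,0.3,0],0],[[-0.013,0.3,0],0],[[-0.013,0.3,0],0],[[-0.013,0.3,0],0],[[-0.013,0.3,0],0],[[-0.013,0.3,0],0],[[-0.013,0.3,0],0],[[-0.013,0.3,0],0]]}}

```text
time_s: 20.8
tcp_pos: [0.6146, -0.2392, 0.0982]
orientation: [[-0.999, -0.044, 0.0], [-0.044, 0.999, -0.001], [-0.0, -0.001, -1.0]]
contact_force: [-0.6, -2.6, 0.8]
grip_width: -0.0002
finger_force: 1.3
```

```bash
python3 - <<'E'
from h import *
o=r.get_obs();print(g(o['tcp_pos']),o['tcp_pos'],o['contact_force'],o['moment'])
im,ci=cap('scene')
cv2.imwrite('pics/s7.png',cv2.resize(im[170:290,170:320,::-1],None,fx=5,fy=5,interpolation=2))
E
```

```text
[ -19.7 -425.1] [ 0.61457994 -0.23923608  0.09823127] [-0.56331372 -2.59786945  0.82266097] [-0.47117426  0.07372763 -0.05724737]
```

View pics/s7.png

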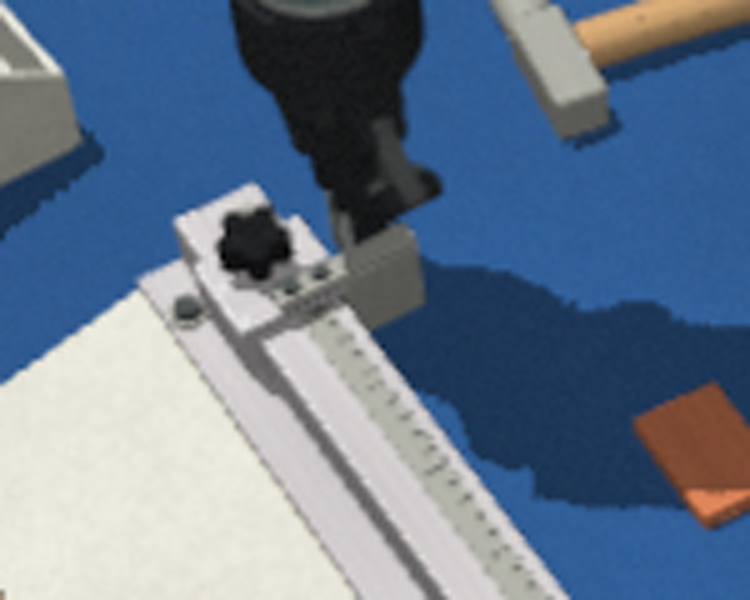

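The fingertips are on the plate's right face, clear of the knob, and the stop has begun to slide. I'll push it along.

Emit:
{"op": "carry_out", "data": {"moves": [[[-0.018,0.4,0],0],[[-0.022,0.5,0],0],[[-0.022,0.5,0],0],[[-0.022,0.5,0],0],[[-0.022,0.5,0],0],[[-0.022,0.5,0],0],[[-0.022,0.5,0],0],[[-0.022,0.5,0],0],[[-0.022,0.5,0],0],[[-0.022,0.5,0],0],[[-0.022,0.5,0],0],[[-0.022,0.5,0],0],[[-0.022,0.5,0],0],[[-0.022,0.5,0],0],[[-0.022,0.5,0],0],[[-0.022,0.5,0],0],[[-0.022,0.5,0],0],[[-0.022,0.5,0],0],[[-0.022,0.5,0],0],[[-0.018,0.4,0],0]]}}

```text
time_s: 22.85
tcp_pos: [0.61, -0.1406, 0.0979]
orientation: [[-0.999, -0.044, -0.0], [-0.044, 0.999, 0.0], [0.0, 0.0, -1.0]]
contact_force: [1.9, -1.7, 1.7]
grip_width: -0.0003
finger_force: 1.3
```

Emit:
{"op": "carry_out", "data": {"moves": [[[-0.018,0.4,0],0],[[-0.022,0.5,0],0],[[-0.022,0.5,0],0],[[-0.022,0.5,0],0],[[-0.022,0.5,0],0],[[-0.022,0.5,0],0],[[-0.022,0.5,0],0],[[-0.022,0.5,0],0],[[-0.022,0.5,0],0],[[-0.022,0.5,0],0],[[-0.022,0.5,0],0],[[-0.022,0.5,0],0],[[-0.022,0.5,0],0],[[-0.022,0.5,0],0],[[-0.022,0.5,0],0],[[-0.022,0.5,0],0],[[-0.022,0.5,0],0],[[-0.022,0.5,0],0],[[-0.022,0.5,0],0],[[-0.018,0.4,0],0]]}}

```text
time_s: 24.85
tcp_pos: [0.6056, -0.0427, 0.0978]
orientation: [[-0.999, -0.044, -0.0], [-0.044, 0.999, 0.0], [0.0, 0.0, -1.0]]
contact_force: [2.2, -3.2, 0.1]
grip_width: 0.0001
finger_force: 1.3
```

Emit:
{"op": "carry_out", "data": {"moves": [[[-0.018,0.4,0],0],[[-0.022,0.5,0],0],[[-0.022,0.5,0],0],[[-0.022,0.5,0],0],[[-0.022,0.5,0],0],[[-0.022,0.5,0],0],[[-0.022,0.5,0],0],[[-0.018,0.4,0],0],[[-0.014,0.3,0],0],[[0,0,0],0]]}}

```text
time_s: 25.85
tcp_pos: [0.6035, -0.0014, 0.0978]
orientation: [[-0.999, -0.045, -0.001], [-0.045, 0.999, 0.001], [0.001, 0.001, -1.0]]
contact_force: [1.1, -1.4, -0.7]
grip_width: 0.0
finger_force: 0.4
```

```bash
python3 - <<'E'
from h import *
o=r.get_obs();print(g(o['tcp_pos']),o['tcp_pos'],o['contact_force'])
im,ci=cap('scene');bar('scene',150)
cv2.imwrite('pics/s8.png',cv2.resize(im[250:410,240:440,::-1],None,fx=3.75,fy=3.75,interpolation=2))
E
```

```text
[ -20.3 -187. ] [ 0.60347464 -0.00138497  0.09777318] [ 1.06070354 -1.43561614 -0.7452616 ]
883.5 bar g [-17.9 -74.5] [ 31.9 126.1] 0.1200000000000001
```

View pics/s8.png

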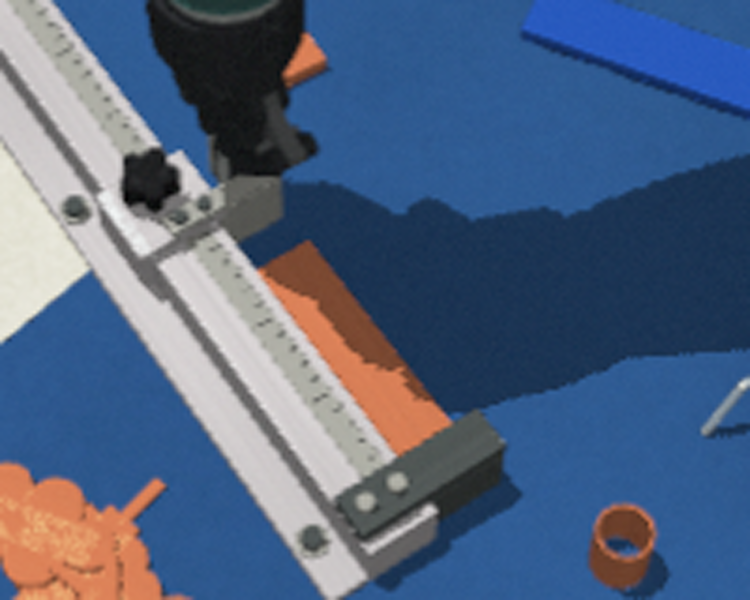

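The crop shows the stop about 25–30 mm short of the bar's right end, and the bar snug against the end stop and fence. I'll slow down for the last part.

Emit:
{"op": "carry_out", "data": {"moves": [[[-0.013,0.3,0],0],[[-0.013,0.3,0],0],[[-0.013,0.3,0],0],[[-0.013,0.3,0],0],[[-0.013,0.3,0],0],[[-0.013,0.3,0],0],[[-0.009,0.2,0],0],[[-0.005,0.1,0],0],[[-0.005,0.1,0],0],[[0,0,0],0]]}}

```text
time_s: 26.95
tcp_pos: [0.6031, 0.0201, 0.0979]
orientation: [[-0.999, -0.044, 0.0], [-0.044, 0.999, 0.0], [-0.0, 0.0, -1.0]]
contact_force: [-0.6, -1.2, 0.5]
grip_width: -0.0003
finger_force: 0.9
```

Emit:
{"op": "carry_out", "data": {"moves": [[[-0.005,0.1,0],0],[[-0.005,0.1,0],0],[[0,0,0],0]]}}

```text
time_s: 27.25
tcp_pos: [0.6032, 0.0205, 0.098]
orientation: [[-0.999, -0.043, 0.0], [-0.043, 0.999, -0.004], [-0.0, -0.004, -1.0]]
contact_force: [-1.0, -5.8, -0.9]
grip_width: -0.0002
finger_force: 3.3
```

Emit:
{"op": "carry_out", "data": {"moves": [[[-0.005,0.1,0],0],[[-0.005,0.1,0],0],[[0,0,0],0]]}}

```text
time_s: 27.55
tcp_pos: [0.6031, 0.0209, 0.098]
orientation: [[-0.999, -0.042, 0.0], [-0.042, 0.999, -0.008], [-0.0, -0.008, -1.0]]
contact_force: [-1.5, -11.9, -1.7]
grip_width: -0.0001
finger_force: 5.6
```

Emit:
{"op": "carry_out", "data": {"moves": [[[-0.005,0.1,0],0],[[0,0,0],0]]}}

```text
time_s: 27.75
tcp_pos: [0.6031, 0.0211, 0.0981]
orientation: [[-0.999, -0.042, 0.0], [-0.042, 0.999, -0.01], [0.0, -0.01, -1.0]]
contact_force: [-1.9, -13.8, -2.1]
grip_width: -0.0001
finger_force: 6.8
```

Firm contact. I'll back off and look.

Emit:
{"op": "carry_out", "data": {"moves": [[[0.01,-0.3,0],0],[[0.02,-0.5,0],0],[[0.04,-1,0],0],[[0.04,-1,0],0],[[0,0,2],0],[[0,0,3],0],[[0,-2,3],0],[[-2,-3,2],0],[[-4,-1,1],0],[[-4,0,0],0],[[-4,0,0],0],[[0,0,0],0],[[0,0,0],0]]}}

```text
time_s: 29.05
tcp_pos: [0.4633, -0.0634, 0.2082]
orientation: [[-0.999, -0.044, 0.001], [-0.044, 0.999, 0.0], [-0.001, 0.0, -1.0]]
contact_force: [0.8, 0.2, 0.8]
grip_width: -0.0
finger_force: 0.0
```

```bash
python3 - <<'E'
from h import *
o=r.get_obs();print(g(o['tcp_pos']),o['tcp_pos'],o['contact_force'])
bar('scene',150);bar('top',300)
im,ci=cap('scene');im2,c2=cap('top')
a=cv2.resize(im[290:400,290:390,::-1],None,fx=4,fy=4,interpolation=2);b=cv2.resize(im2[165:275,185:285,::-1],None,fx=4,fy=4,interpolation=2)
cv2.imwrite('pics/f9.png',np.hstack([a,b]))
E
```

```text
[-163.1 -242.7] [ 0.46329008 -0.06335647  0.20816024] [0.79453436 0.15399347 0.80333505]
945.0 bar g [-18.  -74.7] [ 32.5 126.5] -0.18999999999999995
413.5 bar g [ -89.3 -258.6] [62.1 40.5] 86.94
1125.5 bar g [-18.5 -69. ] [ 40.8 138.4] -0.06999999999999984
```

View pics/f9.png

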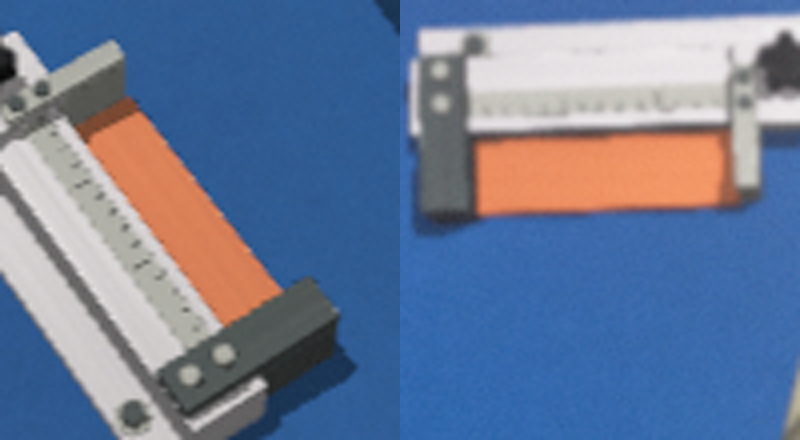

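Both views show the bar filling the space between the end stop and the sliding plate, with no blue gap and no gap at the fence. I'll do one numeric check of the opening.

```bash
python3 - <<'E'
from h import *
im,ci=cap('top'); R=im[:,:,0].astype(int);B=im[:,:,2].astype(int)
for row in(206,209,211): print(row,R[row,262:280],B[row,262:280])
for x in(266.5,267,267.5,268,268.5): print(x,G(ci,[(x,207)],.041)-[[8,174]], G(ci,[(x+6.3,207)],.041)-[[8,174]])
E
```

```text
206 [243 243 240 216 174 160 172 189 196 199 203 197 160 106  74  69  69  67] [104 103 101  89  75  85 130 170 189 191 195 188 163 158 169 174 174 170]
209 [242 241 233 206 170 156 169 186 198 202 202 193 157 101  75  71  71  66] [102 103  93  85  77  86 124 167 189 196 195 188 159 140 160 172 173 173]
211 [242 238 220 176 159 155 153 149 154 150 150 143 126  92  70  68  66  68] [101 101  94  77  74  76  98 126 144 145 144 137 128 134 157 170 173 173]
266.5 [[ -34.1 -135.3]] [[ -34.6 -148.4]]
267 [[ -34.2 -136.4]] [[ -34.7 -149.4]]
267.5 [[ -34.2 -137.4]] [[ -34.7 -150.5]]
268 [[ -34.2 -138.4]] [[ -34.8 -151.5]]
268.5 [[ -34.3 -139.5]] [[ -34.8 -152.6]]
```

```bash
python3 -c "
from bench import r
print(r.hand_in())"
```

```text
the job is handed in; nothing more can be done
None
```

I've handed in the job: the bar lies flat on the fence and home against the end stop, and the length stop was pushed up until it touched the bar's other end. The final camera check puts the opening at about 139–140 mm, against the bar's 140 mm, and no gaps showed in either view. It took about 30 s of the 72 s allowed.

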